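# Peel the top tray off the stuck stack and show it to the tablet

## Robot

A 6-joint arm with a two-finger parallel gripper is mounted at the origin on the work surface. World frame = base frame: x ahead of the robot, y to its left, z up, the work surface at z = 0. Lengths are in m, angles in rad, forces in N, time in s.
With the tool pointing down it reaches from about 0.35 to 0.8 m from the base axis. Payload 7.3 kg.
Tool frame: the origin (TCP) lies midway between the tips of the shut fingers; the grasp point (between the pads) lies 19 mm behind it; z points along the fingers, y is the line along which they close (so a half turn about z gives the same grasp; the last joint's range is limited). The gripper opens to 85 mm and grips with 20 to 120 N. Pads are 22 mm wide; open, the fingers measure 114 mm over their backs; the gripper's body (76 mm by 85 mm) begins 54 mm behind the grasp point. The pads swing forward as they close: fully open they stand 13 mm farther back than shut.
Start: joints at [-1.282, 0.342, 1.524, -0, 1.275, -0.146], TCP at [0.221, -0.476, 0.231] pointing down, gripper open.
Joint ranges: [-2.53, 2.53], [-0.77, 2.02], [0.04, 2.7], [-1, 4.14], [0.28, 2.66], [-3.11, 3.11]. Speed limits (rad/s): [2.57, 2.57, 3.14, 3.14, 3.14, 3.14].

## Interface

Orientations are given as a rotation vector (axis times angle).
In Python, from workcell import read_state, read_camera, close_job gives the robot as it stands.
- The arm moves only by the tool drive_tool, never from a script. Its arguments are lists of equal length, an entry for each row: "jaw": the closure, from -1 (fully open) to 1 (shut), so that 0 is half open; "linear": the shift along the tool's x, y, z normalised to -1 to 1, where 1 is 0.2 m, a list of three; "twist": the turn about the tool's z normalised to -1 to 1, where 1 is 90 degrees. A call has 1 to 5 rows; each row shifts and turns the commanded pose from where the row before left it, along the tool's axes as they then stand; what a row does not reach is not made up. A row lasts 1/8 s, in which the tool goes at most 62.5 mm and 10.7 degrees, less where a joint would pass 70% of its speed; a pose out of reach is approached as far as the arm can. A call with a number of a shift or a turn outside -1 to 1 is refused whole. A call with a gripper value outside its range is refused whole. The fingers move at their own pace and stop on an object; the grip force is fixed at half the most. Time passes only in rows, so rows that do not move let the fingers close. It gives the time, the measured TCP pose, the force, the opening and the grip force at its end, in the units of the state.
- read_state(): the state, without advancing time (a new reading comes with each control period).
- read_camera(name): name is "side" or "top"; returns a dict with "color" (384x512x3 uint8, red, green, blue), "K" (3x3 intrinsics, pixels), "R" (3x3) and "t" (3): a world point X has camera coordinates R X + t. Camera axes: x right, y down, z forward; pixel columns grow to the right and rows downward; lengths in m; the calibration is good to about 2 mm. A picture is of the moment at which its call begins. There is no depth.
- close_job(): hands the job in; it is judged then, once.
The state is a dict: "time_s": time; "q": joint angles; "qd": joint speeds; "joint_efforts": joint torques, N m; "tool_pos": TCP position; "ee_rot": TCP orientation; "force": force on the tool from outside, world axes, zero at the start; "moment": the same for the moment, N m; "grip_width": opening from 0.0 (shut) to 1.0 (fully open); "grip_force": force on a finger pad.
Only numpy, scipy, OpenCV 4.12 (cv2) and the standard library are available. Lean on these libraries where they do the work, as an engineer would, in place of code of your own. Each camera call takes 0.05 s, during which the arm holds its last target. There are 200 camera calls.

## Task

The white sample trays have stuck together. Take the top one by its orange corner tab and peel it off: raise the tab corner first while the opposite corner still sits in the stack, then lift it clear, leaving the lower white trays standing where they are. Present it to the tablet: hold the tray level in the air over the middle of the white photo mat, about 12 cm up, and finish while still holding it there; leave the green stack and everything else alone.

Things in the scene. Friction and masses are not known exactly. Their poses are not given: they have to be found in the camera images.
- tray: Top tray of the white stack, to be peeled off: white, rim 168 x 128 mm (x, y), rim top 9 mm above the origin, about 160 g. Origin: tray centre, on the plane where its shoulder rests on the tray below; z up, x along the long side. A skirt 142 x 102 mm reaches 13 mm below the origin into the tray below, 4 mm of play all round. Its only grip is the orange tab at corner -x, -y
- tray_tab (a point): On the tray's upright orange tab, a plate 8 mm thick, 28 mm wide, 34 mm tall (9 to 43 mm above the tray's origin), centred at (-73, -54) mm of the tray. This point: its middle, 10 mm below its top; axes as the tray's. Its flat faces look along the diagonal to the tray's centre (0.637 rad from the tray's +x towards +y); both are free for fingers
- tray_far (a point): Underside of the tray's rim at the tip of the corner opposite the tab (+84, +64, +6 mm in the tray's frame); axes as the tray's. The skirt is stuck all round to the tray below by tacky film: raising the tab corner takes about 3 to 7 N, and each part lets go once it is about 10 mm up
- stack: The lower white trays: four nested trays as one loose, heavy block (about 1.5 kg), 168 x 128 mm, 49 mm high to the rim that carries the top tray. Origin: centre of the underside on the bench; axes as the tray's. It stands in one of two places; the green stack stands in the other
- green_stack: Stack of green trays of the same shape, to be left alone: 168 x 128 mm, rim top 58 mm high, its own orange tab reaching 92 mm. Origin: centre of its underside, axes as the white stack's. Loose
- station: Fixed photo station: white mat 210 x 180 x 3 mm (x, y, z) lying on the bench, origin at its centre on the bench, and a tablet 250 mm wide on an easel along its +y side, leaning back, its foot 165 mm from the mat's centre and its top 177 mm above the bench
- mat_center (a point): Centre of the mat's top face, 3 mm above the bench
Things that resemble listed ones, but are neither listed nor needed, are in the scene too. What is shaped like the stack but black or pink is not meant.

How it is judged:
On the way, in this order (a step that is already met when the one before it is completed fails the run):
1. the tab corner is peeled up at least 15 mm while the opposite corner still sits in the stack (within 6 mm) (z of tray_tab in the frame of stack above 0.097 m and z of tray_far in the frame of stack below 0.061 m and contact force between tray and the fingers above 0.5 N), for 0.1 s.
2. the tray is lifted clear of the stack (z of tray in the frame of stack above 0.08 m and contact force between tray and stack below 0.05 N and contact force between tray and the fingers above 0.5 N), for 0.1 s.
At the end, for the whole second after the job is handed in: The tray is held still in the fingers, touching nothing else, its centre within 40 mm of the middle of the mat and 80 to 180 mm above the bench, level within 0.15 rad; the lower white trays stand upright within 20 mm of where they were, and so does the green stack (horizontal distance between tray and mat_center below 0.04 m and height (world z) of tray between 0.08 and 0.18 m and angle between tray's own z axis and vertical below 0.15 rad and linear speed of tray below 0.03 m/s and angular speed of tray below 0.2 rad/s and contact force between tray and the fingers above 0.5 N and contact force between tray and stack below 0.05 N and contact force between tray and station below 0.05 N and contact force between tray and green_stack below 0.05 N and distance of each of stack, green_stack from where it was at the start of the episode below 0.02 m and angle between stack's own z axis and vertical below 0.05 rad); the arm keeps its last pose, push and grip.
It fails at once if the lower white trays are dragged along, more than 25 mm (distance of stack from where it was at the start of the episode above 0.025 m).
It fails at once if the lower white trays are tipped up (angle between stack's own z axis and vertical above 0.12 rad).
It fails at once if the green stack is disturbed (distance of green_stack from where it was at the start of the episode above 0.02 m).
It fails at once if a bystander on the bench is knocked about (distance of any of petri, spatula, vial, amber_bottle, beaker, red_jar from where it was at the start of the episode above 0.04 m).
It also fails if it takes over 58 s, if anything falls off the work surface, if the arm or the gripper's body presses on something with over 40 N, if the wrist force passes 120 N, or if a joint passes its speed limit or range.

## Working session

There is one attempt and no reset: what is moved stays moved. The work goes in short steps, Python scripts to look and compute and a tool call to move; the robot and the scene stay as the last step left them, time stands still between calls to the robot, and variables do not carry over. Pictures are saved under pics/ and viewed, at most 13 in all, crops included, and the job is handed in when it is done.

Besides the shell and the picture viewer there is one more tool, called after "Request:" by a JSON object that holds its "op" and its "data", one argument or row to a line. drive_tool: Moves the arm, as the interface text tells. Scaled input: -1 to 1 covers 0.2 m each way for a shift and 90 degrees each way for a turn. Its arguments: {"type":"object","properties":{"jaw":{"type":"array"},"linear":{"type":"array"},"twist":{"type":"array"}},"required":["jaw","linear","twist"]}

```bash
mkdir -p pics; ls; python3 - <<'E'
from workcell import read_state, read_camera
import cv2,numpy as np,pickle
print(read_state())
d={}
for n in("top","side"):
    c=read_camera(n); d[n]=c
    cv2.imwrite(f"pics/{n}0.png",c["color"][:,:,::-1])
    print(n,c["K"].tolist(),c["R"].round(4).tolist(),c["t"].round(4).tolist())
pickle.dump(d,open("c0.pkl","wb"))
E
```

```text
pics
{'time_s': 0.0, 'q': array([-1.28197192e+00,  3.42743139e-01,  1.52502576e+00, -1.28757771e-05,
        1.27538140e+00, -1.45973683e-01]), 'qd': array([ 0.00133303, -0.0003122 , -0.00154841,  0.00063039, -0.002573  ,
        0.00010084]), 'joint_efforts': array([-3.62359115e-04, -4.33675110e+01, -2.46011907e+01, -1.58246689e-04,
        7.82732241e-03, -1.91171793e-06]), 'tool_pos': array([ 0.22105844, -0.47575064,  0.23061231]), 'ee_rot': array([-3.06612755e+00, -6.77282914e-01,  1.93810447e-04]), 'force': array([-0.18799756,  0.42185509, -0.36827995]), 'moment': array([ 0.01421858, -0.06928279,  0.01864789]), 'grip_force': 0.0, 'grip_width': 1.0003010065946356}
top [[402.15661867844204, 0.0, 252.11349349083665], [0.0, 402.15661867844204, 190.2301274707819], [0.0, 0.0, 1.0]] [[-0.0204, -0.9997, 0.0149], [-0.9989, 0.0198, -0.0427], [0.0424, -0.0157, -0.999]] [-0.0191, 0.4781, 1.4368]
side [[383.3739752685188, 0.0, 251.4733774907154], [0.0, 383.3739752685188, 189.44543370611026], [0.0, 0.0, 1.0]] [[-0.7982, -0.6023, -0.0084], [-0.4437, 0.5973, -0.6681], [0.4074, -0.5296, -0.744]] [0.3734, 0.2745, 0.9268]
```

View pics/top0.png

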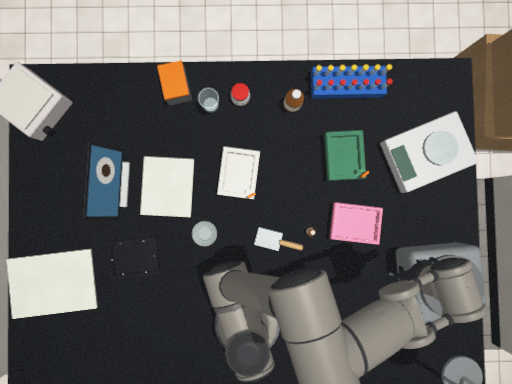

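View pics/side0.png

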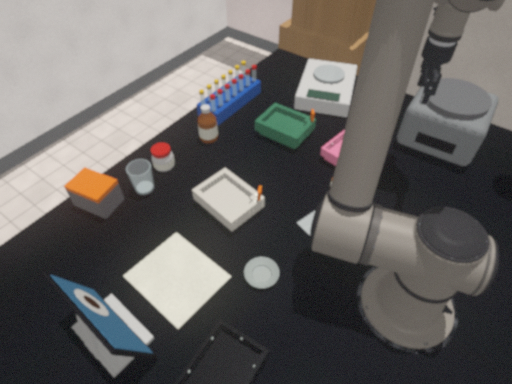

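The top view shows the white stack at about (239,173) with its orange tab at (251,196), the mat at (167,187) and the tablet at (105,182). The green stack is at (346,155). In the side view the white tray is at (229,198), with its tab at (261,190).

```bash
cat > h.py <<'E'
import numpy as np,cv2
def ray(c,uv):
    d=c["R"].T@np.linalg.solve(c["K"],[uv[0],uv[1],1.]); return -c["R"].T@c["t"],d
def onz(c,uv,z):
    o,d=ray(c,uv); return o+d*(z-o[2])/d[2]
def tri(a,ua,b,ub):
    A=np.zeros((3,3));y=np.zeros(3);L=[ray(a,ua),ray(b,ub)]
    for o,d in L:
        d=d/np.linalg.norm(d);P=np.eye(3)-np.outer(d,d);A+=P;y+=P@o
    return np.linalg.solve(A,y)
def blob(m,near):
    n,l,s,ce=cv2.connectedComponentsWithStats(m.astype(np.uint8))
    i=1+np.argmin([np.hypot(*(ce[k]-near)) if s[k,4]>3 else 1e9 for k in range(1,n)])
    return l==i,ce[i],s[i]
def rect(m):
    k=max(cv2.findContours(m.astype(np.uint8),0,1)[0],key=cv2.contourArea)
    return cv2.boxPoints(cv2.minAreaRect(k))
def orange(im): 
    h=cv2.cvtColor(im,cv2.COLOR_RGB2HSV);return (h[...,0]>4)&(h[...,0]<22)&(h[...,1]>130)&(h[...,2]>90)
def white(im):
    h=cv2.cvtColor(im,cv2.COLOR_RGB2HSV);return (h[...,1]<60)&(h[...,2]>110)
E
python3 - <<'E'
import pickle;from h import *
d=pickle.load(open("c0.pkl","rb"));t,s=d["top"],d["side"]
for nm,near,z in(("tray",(239,173),.058),("mat",(167,187),.003)):
    m,ce,st=blob(white(t["color"]),near);p=rect(m);w=np.array([onz(t,u,z) for u in p])[:,:2]
    print(nm,ce,st,p.round(1).tolist(),w.round(4).tolist(),w.mean(0),np.linalg.norm(np.roll(w,-1,0)-w,axis=1))
    e=np.roll(w,-1,0)-w; print(np.degrees(np.arctan2(e[:,1],e[:,0])))
for c,near in((t,(251,196)),(s,(261,190))):
    m,ce,st=blob(orange(c["color"]),near); ys,xs=np.nonzero(m); print("tab",ce,st,list(zip(xs,ys)))
a=blob(orange(t["color"]),(251,196))[1];b=blob(orange(s["color"]),(261,190))[1];print(tri(t,a,s,b))
m,ce,st=blob(white(s["color"]),(229,198));print(rect(m),[onz(s,u,.058).round(4) for u in rect(m)])
cv2.imwrite("pics/crop.png",np.hstack([cv2.resize(t["color"][135:215,200:280,::-1],(400,400),interpolation=0),cv2.resize(s["color"][160:240,185:265,::-1],(400,400),interpolation=0)]))
E
```

```text
tray [237.94438326 171.89977974] [ 217  146   43   53 1816] [[216.3000030517578, 194.1999969482422], [222.8000030517578, 145.39999389648438], [260.20001220703125, 150.39999389648438], [253.6999969482422, 199.1999969482422]] [[0.4641, 0.0967], [0.6342, 0.0712], [0.6143, -0.0591], [0.4442, -0.0328]] [0.53919646 0.0189878 ] [0.17195276 0.13180183 0.17209888 0.13108745]
[ -8.53735114 -98.68210821 171.22466439  81.25388529]
mat [166.7611792  186.32626698] [ 140  156   54   62 3019] [[139.5, 214.5], [142.89999389648438, 155.3000030517578], [194.0, 158.1999969482422], [190.60000610351562, 217.39999389648438]] [[0.3988, 0.3774], [0.6123, 0.3634], [0.5983, 0.1794], [0.3846, 0.1946]] [0.49850765 0.27869529] [0.21392597 0.18459147 0.2142525  0.18341635]
[ -3.75195597 -94.35584317 175.93277835  85.53929149]
tab [251.44444444 194.77777778] [248 193   8   5  18] [(np.int64(253), np.int64(193)), (np.int64(254), np.int64(193)), (np.int64(255), np.int64(193)), (np.int64(251), np.int64(194)), (np.int64(252), np.int64(194)), (np.int64(253), np.int64(194)), (np.int64(254), np.int64(194)), (np.int64(255)
[... 1434 characters left out ...]
p.int64(191)), (np.int64(260), np.int64(191)), (np.int64(261), np.int64(191)), (np.int64(258), np.int64(192)), (np.int64(259), np.int64(192)), (np.int64(260), np.int64(192)), (np.int64(261), np.int64(192)), (np.int64(259), np.int64(193)), (np.int64(260), np.int64(193)), (np.int64(261), np.int64(193)), (np.int64(259), np.int64(194)), (np.int64(260), np.int64(194)), (np.int64(259), np.int64(195)), (np.int64(259), np.int64(196))]
[ 0.45852604 -0.02526518  0.08469821]
[[187.57039 193.129  ]
 [218.8698  156.88757]
 [268.4414  199.6994 ]
 [237.14198 235.94083]] [array([0.6278, 0.0893, 0.058 ]), array([ 0.6534, -0.0787,  0.058 ]), array([ 0.4288, -0.028 ,  0.058 ]), array([0.4226, 0.1207, 0.058 ])]
```

View pics/crop.png

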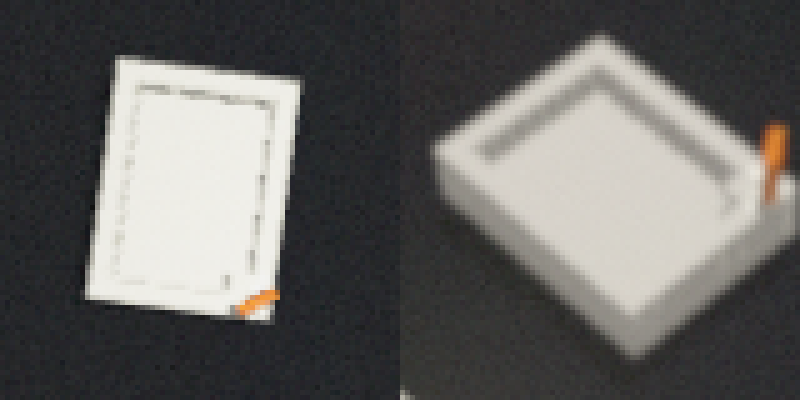

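Request:
{"op": "drive_tool", "data": {
  "jaw": [-1, -1, -1, -1, -1],
  "linear": [
    [0, 0, 0],
    [0, 0, 0],
    [0, 0, 0],
    [0, 0, 0],
    [0, 0, 0]
  ],
  "twist": [-0.104, -0.104, -0.104, -0.104, -0.104]
}}

```text
time_s: 0.72
tool_pos: [0.2211, -0.4759, 0.2309]
ee_rot: [-2.541, -1.847, -0.0]
force: [0.6, -0.6, 0.2]
grip_width: 1.002
grip_force: 0.0
```

Request:
{"op": "drive_tool", "data": {
  "jaw": [-1, -1, -1, -1, -1],
  "linear": [
    [0, 0, 0],
    [0, 0, 0],
    [0, 0, 0],
    [0, 0, 0],
    [0, 0, 0]
  ],
  "twist": [-0.104, -0.104, -0.104, -0.104, -0.104]
}}

```text
time_s: 1.35
tool_pos: [0.2211, -0.4759, 0.2309]
ee_rot: [-1.598, -2.704, -0.001]
force: [0.6, 0.0, -0.3]
grip_width: 0.999
grip_force: 0.0
```

```bash
cat > go.py <<'E'
import sys,numpy as np
from workcell import read_state
from scipy.spatial.transform import Rotation as Ro
s=read_state();R=Ro.from_rotvec(s["ee_rot"]).as_matrix();g=np.array([float(v) for v in sys.argv[1:4]])
e=g-s["tool_pos"]
print("t",s["time_s"],"pos",s["tool_pos"].round(4),"F",s["force"].round(2),"M",s["moment"].round(3),"yangle",np.degrees(np.arctan2(R[1,1],R[0,1])).round(2),"toolz",R[:,2].round(4),"grip",s["grip_width"],s["grip_force"])
print("need linear units",(R.T@e/.2).round(4),"q",s["q"].round(2))
E
python3 go.py .4585 -.024 .17
```

```text
t 1.35 pos [ 0.2211 -0.4759  0.2309] F [ 0.61  0.   -0.28] M [0.012 0.006 0.008] yangle 28.82 toolz [-3.e-04  9.e-04 -1.e+00] grip 0.9991172002660931 0.0
need linear units [1.4072 2.1292 0.3061] q [-1.28  0.34  1.52  0.    1.28 -1.79]
```

Request:
{"op": "drive_tool", "data": {
  "jaw": [-1, -1, -1, -1, -1],
  "linear": [
    [0.14, 0.213, 0.02],
    [0.14, 0.213, 0.02],
    [0.14, 0.213, 0.02],
    [0.14, 0.213, 0.02],
    [0.14, 0.213, 0.02]
  ],
  "twist": [0, 0, 0, 0, 0]
}}

```text
time_s: 1.98
tool_pos: [0.3419, -0.2499, 0.211]
ee_rot: [-1.607, -2.7, -0.0]
force: [0.4, -1.2, -0.1]
grip_width: 0.997
grip_force: 0.0
```

Request:
{"op": "drive_tool", "data": {
  "jaw": [-1, -1, -1, -1, -1],
  "linear": [
    [0.14, 0.213, 0.02],
    [0.14, 0.213, 0.02],
    [0.14, 0.213, 0.02],
    [0.14, 0.213, 0.02],
    [0.14, 0.213, 0.02]
  ],
  "twist": [0, 0, 0, 0, 0]
}}

```text
time_s: 2.6
tool_pos: [0.4623, -0.0251, 0.191]
ee_rot: [-1.606, -2.7, 0.0]
force: [0.5, -0.2, 0.4]
grip_width: 1.0
grip_force: 0.0
```

```bash
python3 go.py .4585 -.024 .11
```

```text
t 2.6 pos [ 0.4623 -0.0251  0.191 ] F [ 0.52 -0.17  0.41] M [-0.033  0.033  0.029] yangle 28.51 toolz [-2.e-04 -1.e-04 -1.e+00] grip 1.000289764653349 0.0
need linear units [ 0.0141 -0.014   0.4051] q [-0.22  0.27  1.75 -0.    1.12 -0.72]
```

Request:
{"op": "drive_tool", "data": {
  "jaw": [-1, -1, -1, -1],
  "linear": [
    [0.014, -0.014, 0.1],
    [0, 0, 0.2],
    [0, 0, 0.2],
    [0, 0, 0.135]
  ],
  "twist": [0, 0, 0, 0]
}}

```text
time_s: 3.1
tool_pos: [0.4571, -0.0254, 0.0625]
ee_rot: [-1.605, -2.698, 0.001]
force: [0.6, 0.2, 0.0]
grip_width: 1.003
grip_force: 0.0
```

```bash
python3 go.py .4585 -.024 .064; python3 - <<'E'
from workcell import read_camera
import cv2,numpy as np
t,s=read_camera("top"),read_camera("side")
cv2.imwrite("pics/c1.png",np.hstack([cv2.resize(t["color"][135:215,200:280,::-1],(400,400),interpolation=0),cv2.resize(s["color"][140:240,185:285,::-1],(400,400),interpolation=0)]))
E
```

```text
t 3.1 pos [ 0.4571 -0.0254  0.0625] F [0.55 0.19 0.01] M [ 0.033 -0.018  0.042] yangle 28.52 toolz [-2.2e-03  4.0e-04 -1.0e+00] grip 1.0034752852149913 0.0
need linear units [ 0.0027  0.0093 -0.0076] q [-0.22  0.45  1.92 -0.    0.78 -0.72]
```

View pics/c1.png

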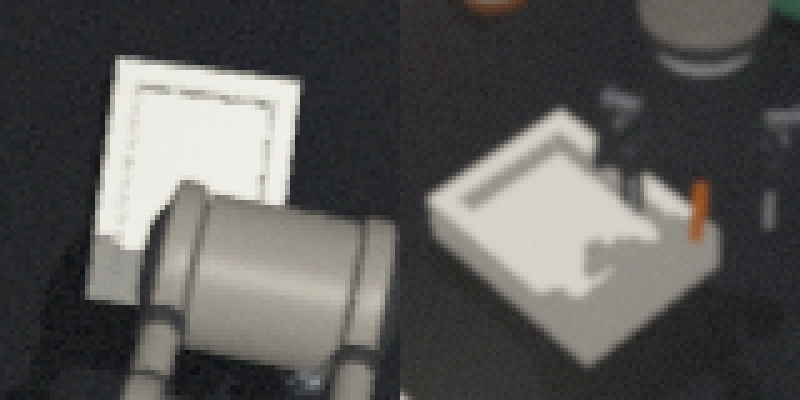

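The open fingers straddle the tab: in the side crop they are at (635,190) and (770,205), with the tab at (700,210). The tray is undisturbed, so I'm closing.

Request:
{"op": "drive_tool", "data": {
  "jaw": [0.6, 1, 1, 1, 1],
  "linear": [
    [0.003, 0.009, -0.007],
    [0, 0, 0],
    [0, 0, 0],
    [0, 0, 0],
    [0, 0, 0]
  ],
  "twist": [0, 0, 0, 0, 0]
}}

```text
time_s: 3.82
tool_pos: [0.4594, -0.0245, 0.0663]
ee_rot: [1.606, 2.699, -0.0]
force: [-2.0, -1.4, 5.8]
grip_width: 0.081
grip_force: 59.0
```

Request:
{"op": "drive_tool", "data": {
  "jaw": [1, 1, 1, 1],
  "linear": [
    [0, 0, 0],
    [0, 0, 0],
    [0, 0, 0],
    [0, 0, 0]
  ],
  "twist": [0, 0, 0, 0]
}}

```text
time_s: 4.32
tool_pos: [0.4594, -0.0245, 0.0663]
ee_rot: [1.606, 2.699, -0.0]
force: [-2.0, -1.8, 6.3]
grip_width: 0.078
grip_force: 58.9
```

```bash
python3 go.py .4585 -.024 .064; cat > look.py <<'E'
import pickle,sys;from h import *
from workcell import read_camera
s=read_camera("side");pickle.dump(s,open(f"s_{sys.argv[1]}.pkl","wb"))
# tray lifts: rim corners in side view from contour extremes
m=cv2.connectedComponentsWithStats(white(s["color"]).astype(np.uint8))
b,ce,st=blob(white(s["color"]),(225,200));ys,xs=np.nonzero(b)
print("stack blob",ce.round(1),st)
o,oc,os=blob(orange(s["color"]),(260,190));print("tab",oc.round(2),os)
cv2.imwrite(f"pics/{sys.argv[1]}.png",cv2.resize(s["color"][140:240,180:290,::-1],(660,600),interpolation=cv2.INTER_CUBIC))
E
python3 look.py g0
```

```text
t 4.325 pos [ 0.4594 -0.0245  0.0663] F [-2.03 -1.79  6.28] M [-0.074  0.227 -0.145] yangle 28.49 toolz [ 5.e-04 -4.e-04 -1.e+00] grip 0.07826388219029128 58.94899070262909
need linear units [ 0.0043 -0.0028  0.0113] q [-0.22  0.44  1.91 -0.    0.79 -0.72]
stack blob [227.5 197.8] [ 191  167   74   64 2604]
tab [258.54 192.04] [258 186   3  14  28]
```

Request:
{"op": "drive_tool", "data": {
  "jaw": [1, 1, 1],
  "linear": [
    [0, 0, -0.02],
    [0, 0, -0.02],
    [0, 0, 0]
  ],
  "twist": [0, 0, 0]
}}

```text
time_s: 4.75
tool_pos: [0.4587, -0.0243, 0.0737]
ee_rot: [-1.605, -2.699, 0.001]
force: [-2.2, -1.4, -1.1]
grip_width: 0.081
grip_force: 59.3
```

```bash
python3 go.py .4585 -.024 .064;python3 look.py g1
```

```text
t 4.75 pos [ 0.4587 -0.0243  0.0737] F [-2.23 -1.43 -1.15] M [-0.375  0.645 -0.017] yangle 28.53 toolz [-1.4e-03 -1.0e-04 -1.0e+00] grip 0.08146520364845809 59.25382733345032
need linear units [ 0.0018 -0.0003  0.0486] q [-0.22  0.43  1.9  -0.    0.81 -0.72]
stack blob [227.7 197.1] [ 191  166   74   65 2705]
tab [258.61 189.87] [258 183   3  15  31]
```

Request:
{"op": "drive_tool", "data": {
  "jaw": [1, 1, 1],
  "linear": [
    [0, 0.003, -0.02],
    [0, 0.003, -0.02],
    [0, 0, 0]
  ],
  "twist": [0, 0, 0]
}}

```text
time_s: 5.18
tool_pos: [0.4612, -0.0237, 0.0824]
ee_rot: [1.605, 2.698, 0.001]
force: [-0.9, 0.8, -1.0]
grip_width: 0.077
grip_force: 59.2
```

```bash
python3 go.py .4585 -.024 .064;python3 look.py g2
```

```text
t 5.175 pos [ 0.4612 -0.0237  0.0824] F [-0.85  0.83 -1.04] M [-0.033  0.072  0.033] yangle 28.52 toolz [ 2.2e-03 -3.0e-04 -1.0e+00] grip 0.07730250745268774 59.17428374290466
need linear units [ 0.0052 -0.0129  0.0919] q [-0.22  0.42  1.89  0.    0.83 -0.72]
stack blob [227.2 195.8] [ 190  163   75   68 2881]
tab [257.72 188.14] [257 181   3  15  29]
```

View pics/g2.png

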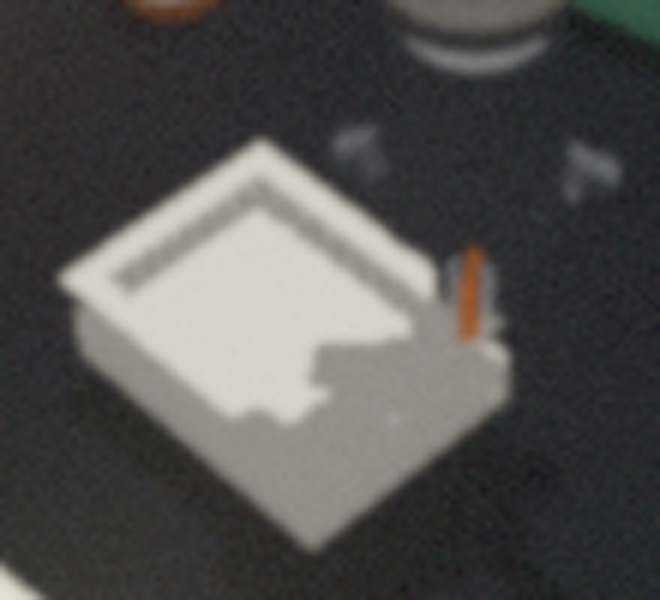

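The tray has risen, and its left (far) corner at (62,278) in the crop seems to overhang the stack. I'll measure how far each corner rose before going on.

```bash
cat > corners.py <<'E'
import sys,pickle;from h import *
# sub-pixel rim edge shift: along the image column, find the top edge (dark->white) of the far short side
def prof(s):
    g=cv2.cvtColor(s["color"],cv2.COLOR_RGB2GRAY).astype(float);r=[]
    for col in (196,200,204,208,212,216,222,226,230,234,238,242,246,250):
        c=g[150:215,col];i=np.argmax(c>120);r.append(150+i-1+(120-c[i-1])/(c[i]-c[i-1]))
    return np.array(r)
base=prof(pickle.load(open("c0.pkl","rb"))["side"])
for f in sys.argv[1:]: print(f,(base-prof(pickle.load(open(f"s_{f}.pkl","rb")))).round(2))
E
python3 corners.py g0 g1 g2
python3 - <<'E'
import pickle;from h import *
s=pickle.load(open("c0.pkl","rb"))["side"]
c,sn=np.cos(-.149),np.sin(-.149)
for n,(x,y) in dict(far=(84,64),top=(84,-64),tabc=(-84,-64),tab=(-73,-54)).items():
    p=np.array([.539+(c*x-sn*y)/1e3,.019+(sn*x+c*y)/1e3,.058])
    f=lambda q:(lambda v:(s["K"]@v/v[2])[:2])(s["R"]@q+s["t"])
    print(n,f(p).round(1),*[(f(p+d)-f(p)).round(2) for d in np.eye(3)*.01])
E
```

```text
g0 [ 0.24  0.18  0.15  0.22  0.19  0.17  0.13 -0.3  -0.47 -0.26 -0.29 -0.3
 -0.92 -0.27]
g1 [1.25 1.14 1.28 1.41 1.62 1.54 1.44 0.88 0.78 0.98 1.16 1.13 0.66 1.21]
g2 [4.66 4.83 4.88 4.85 4.89 4.97 4.79 2.71 2.66 2.79 2.8  2.82 2.42 3.11]
far [191.3 188.5] [-2.54 -1.53] [-2.39  2.08] [-0.44 -2.34]
top [224.5 166.4] [-2.53 -1.38] [-2.12  1.87] [-0.2  -2.36]
tabc [264.1 196. ] [-2.86 -1.59] [-2.08  2.16] [ 0.06 -2.34]
tab [258.9 195.8] [-2.84 -1.59] [-2.11  2.16] [ 0.02 -2.34]
```

Request:
{"op": "drive_tool", "data": {
  "jaw": [1, 1, 1],
  "linear": [
    [0, 0, -0.01],
    [0, 0, 0],
    [0, 0, 0]
  ],
  "twist": [0, 0, 0]
}}

```text
time_s: 5.6
tool_pos: [0.4604, -0.0237, 0.0837]
ee_rot: [1.606, 2.7, -0.0]
force: [0.4, 0.8, -1.0]
grip_width: 0.081
grip_force: 59.2
```

```bash
python3 go.py .4525 -.0244 .0835;python3 look.py g3; python3 corners.py g3
```

```text
t 5.6 pos [ 0.4604 -0.0237  0.0837] F [ 0.38  0.8  -1.01] M [-0.093  0.139 -0.024] yangle 28.51 toolz [ 0.e+00 -1.e-04 -1.e+00] grip 0.081484196005994 59.16201710700989
need linear units [ 0.0158 -0.0364  0.0009] q [-0.22  0.42  1.89 -0.    0.84 -0.72]
stack blob [227.2 195.8] [ 190  163   75   68 2890]
tab [258.03 187.82] [257 181   3  15  34]
g3 [4.64 4.72 4.84 4.84 4.88 4.99 4.81 2.98 2.93 3.09 3.13 3.19 2.8  3.42]
```

Force and moment now equal the tray's own weight, so it came off level and never tilted. Nothing has failed yet: step 1 is unmet and the tray is below the step 2 height. To fix it, I'll set the tab-side skirt edge on the lower rim so the tray leans with the tab up. Then I'll regrip the tab across its edges, which keeps that tilt.

Request:
{"op": "drive_tool", "data": {
  "jaw": [1, 1, 1, 1],
  "linear": [
    [0.008, -0.018, 0],
    [0.008, -0.018, 0],
    [0, 0, 0],
    [0, 0, 0]
  ],
  "twist": [0, 0, 0, 0]
}}

```text
time_s: 6.15
tool_pos: [0.4526, -0.0244, 0.0838]
ee_rot: [1.606, 2.7, 0.0]
force: [0.6, -1.1, -1.2]
grip_width: 0.082
grip_force: 59.1
```

Request:
{"op": "drive_tool", "data": {
  "jaw": [1, 1, 1, 1],
  "linear": [
    [0, 0, 0.01],
    [0, 0, 0.01],
    [0, 0, 0.005],
    [0, 0, 0]
  ],
  "twist": [0, 0, 0, 0]
}}

```text
time_s: 6.65
tool_pos: [0.4526, -0.0244, 0.0792]
ee_rot: [1.606, 2.7, -0.0]
force: [-1.6, -0.5, 5.8]
grip_width: 0.081
grip_force: 60.4
```

```bash
python3 go.py .4525 -.0244 .0785;python3 look.py g4; python3 corners.py g4
```

```text
t 6.65 pos [ 0.4526 -0.0244  0.0792] F [-1.61 -0.5   5.76] M [0.04  0.477 0.025] yangle 28.52 toolz [ 3.e-04 -3.e-04 -1.e+00] grip 0.08142576972857181 60.36517024040222
need linear units [ 0.0003 -0.0006  0.0035] q [-0.22  0.41  1.92 -0.    0.81 -0.72]
stack blob [228.2 196.8] [ 192  166   74   65 2763]
tab [260.6  189.63] [260 183   3  15  30]
g4 [0.99 1.02 1.19 1.28 1.16 1.23 1.13 2.05 2.42 2.48 2.72 2.76 2.76 2.79]
```

Request:
{"op": "drive_tool", "data": {
  "jaw": [0.6, 0.2, -0.3, -1, -1],
  "linear": [
    [0, 0, -0.004],
    [0, 0, 0],
    [0, 0, 0],
    [0, 0, 0],
    [0, 0, 0]
  ],
  "twist": [0, 0, 0, 0, 0]
}}

```text
time_s: 7.32
tool_pos: [0.4525, -0.0243, 0.0794]
ee_rot: [1.606, 2.7, -0.0]
force: [-0.3, 0.1, -0.5]
grip_width: 0.991
grip_force: 0.0
```

```bash
python3 go.py .4525 -.0244 .0785;python3 look.py g5; python3 corners.py g5
```

```text
t 7.325 pos [ 0.4525 -0.0243  0.0794] F [-0.26  0.14 -0.46] M [ 0.065 -0.04   0.069] yangle 28.51 toolz [-0.e+00 -1.e-04 -1.e+00] grip 0.9914595511901739 0.0
need linear units [-0.0003 -0.0004  0.0047] q [-0.22  0.41  1.92 -0.    0.82 -0.72]
stack blob [228.1 197.5] [ 192  166   74   65 2670]
tab [261.   188.51] [259 183   5  15  49]
g5 [ 0.48  0.58  0.46  0.56  0.66  0.51  0.49  1.61  1.9   1.31 -0.79 -7.96
  0.62  2.73]
```

View pics/g5.png

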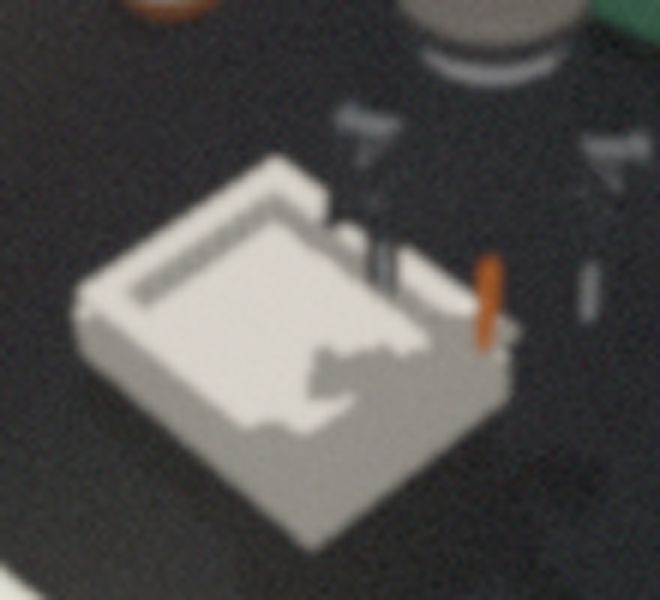

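The tray tipped only slightly (far edge down about 2 mm). I'll look again from both cameras to see what is holding it.

```bash
python3 look.py g6; python3 corners.py g4 g5 g6; python3 - <<'E'
import pickle;from h import *
from workcell import read_camera
t=read_camera("top");t0=pickle.load(open("c0.pkl","rb"))["top"];s=pickle.load(open("s_g6.pkl","rb"));s0=pickle.load(open("c0.pkl","rb"))["side"]
cv2.imwrite("pics/g6b.png",np.hstack([cv2.resize(c["color"][y0:y0+h,x0:x0+w,::-1],(400,400),interpolation=cv2.INTER_CUBIC) for c,y0,x0,h,w in((t,140,205,66,66),(s,150,185,66,66))]))
g0=cv2.cvtColor(t0["color"],7).astype(float);g=cv2.cvtColor(t["color"],7).astype(float)
def cross(c,th=120):
    i=np.argmax(c>th);return i-1+(th-c[i-1])/(c[i]-c[i-1])
print("top +x edge (col)", [(col,round(cross(g[130:170,col])-cross(g0[130:170,col]),2)) for col in(226,232,238,244,250)])
print("top +y edge (row)", [(r,round(cross(g[r,205:235])-cross(g0[r,205:235]),2)) for r in(152,158,164,170)])
print("top -y edge (row)", [(r,round(-cross(g[r,245:275][::-1])+cross(g0[r,245:275][::-1]),2)) for r in(154,158,162,166)])
E
```

```text
stack blob [228.1 197.5] [ 192  166   74   65 2671]
tab [261.04 188.6 ] [259 183   5  15  48]
g4 [0.99 1.02 1.19 1.28 1.16 1.23 1.13 2.05 2.42 2.48 2.72 2.76 2.76 2.79]
g5 [ 0.48  0.58  0.46  0.56  0.66  0.51  0.49  1.61  1.9   1.31 -0.79 -7.96
  0.62  2.73]
g6 [ 0.52  0.6   0.48  0.55  0.62  0.54  0.46  1.62  1.92 -4.49 -0.77 -7.77
  0.74  2.76]
top +x edge (col) [(226, np.float64(0.55)), (232, np.float64(0.3)), (238, np.float64(0.36)), (244, np.float64(0.2)), (250, np.float64(0.49))]
top +y edge (row) [(152, np.float64(-0.36)), (158, np.float64(-0.35)), (164, np.float64(-0.61)), (170, np.float64(-0.19))]
top -y edge (row) [(154, np.float64(-0.04)), (158, np.float64(-0.01)), (162, np.float64(0.0)), (166, np.float64(-0.0))]
```

View pics/g6b.png

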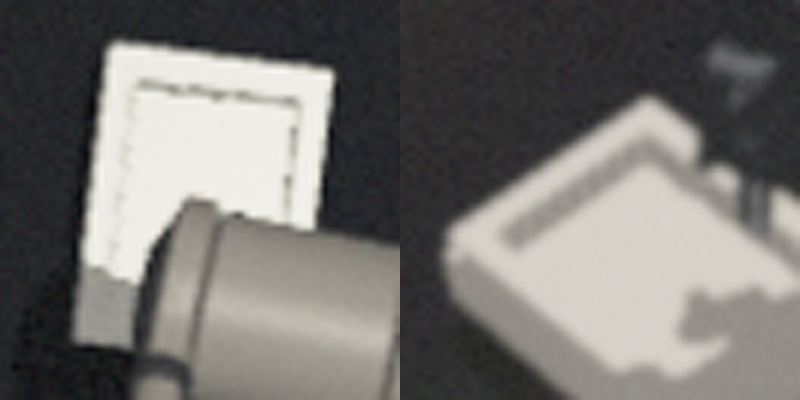

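Request:
{"op": "drive_tool", "data": {
  "jaw": [-1, -1, -1, -1, -1],
  "linear": [
    [0, 0, -0.1],
    [0, 0, -0.2],
    [0, 0, -0.2],
    [0, 0, -0.1],
    [0, 0, 0]
  ],
  "twist": [0, 0, 0, 0, 0]
}}

```text
time_s: 8.1
tool_pos: [0.4533, -0.0245, 0.2007]
ee_rot: [1.604, 2.697, 0.002]
force: [0.3, 0.3, 0.5]
grip_width: 0.997
grip_force: 0.0
```

Request:
{"op": "drive_tool", "data": {
  "jaw": [-1, -1, -1, -1, -1],
  "linear": [
    [-0.25, 0, 0],
    [-0.25, 0, 0],
    [-0.25, 0, 0],
    [0, 0, 0],
    [0, 0, 0]
  ],
  "twist": [0.1, 0.1, 0.1, 0.1, 0.1]
}}

```text
time_s: 8.72
tool_pos: [0.5015, -0.1651, 0.1974]
ee_rot: [-2.521, -1.87, 0.002]
force: [-0.5, -0.6, -0.2]
grip_width: 1.003
grip_force: 0.0
```

Request:
{"op": "drive_tool", "data": {
  "jaw": [-1, -1, -1, -1, -1],
  "linear": [
    [0, 0, 0],
    [0, 0, 0],
    [0, 0, 0],
    [0, 0, 0],
    [0, 0, 0]
  ],
  "twist": [0.1, 0.1, 0.1, 0.1, 0.1]
}}

```text
time_s: 9.35
tool_pos: [0.5016, -0.1642, 0.1977]
ee_rot: [-3.045, -0.765, 0.003]
force: [0.3, 0.5, 0.0]
grip_width: 0.997
grip_force: 0.0
```

```bash
python3 go.py .4525 -.0244 .14;python3 look.py g7; python3 corners.py g6 g7;python3 - <<'E'
import pickle;from h import *
from workcell import read_camera
t=read_camera("top");s=pickle.load(open("s_g7.pkl","rb"));pickle.dump(t,open("t_g7.pkl","wb"))
cv2.imwrite("pics/g7b.png",np.hstack([cv2.resize(c["color"][y0:y0+h,x0:x0+w,::-1],(400,400),interpolation=cv2.INTER_CUBIC) for c,y0,x0,h,w in((t,140,205,66,66),(s,150,183,90,90))]))
E
```

```text
t 9.35 pos [ 0.5016 -0.1642  0.1977] F [0.31 0.53 0.  ] M [-0.058  0.02  -0.055] yangle -61.79 toolz [-0.0025  0.0012 -1.    ] grip 0.9973584902204975 0.0
need linear units [ 0.1148 -0.7314  0.2899] q [-0.46  0.38  1.57 -0.    1.2   0.62]
stack blob [228.4 197.2] [ 192  166   75   65 2735]
tab [261.06 186.88] [259 182   5  12  49]
g6 [ 0.52  0.6   0.48  0.55  0.62  0.54  0.46  1.62  1.92 -4.49 -0.77 -7.77
  0.74  2.76]
g7 [0.47 0.61 0.47 0.52 0.62 0.51 0.48 1.62 1.89 2.17 0.86 1.03 1.   1.31]
```

View pics/g7b.png

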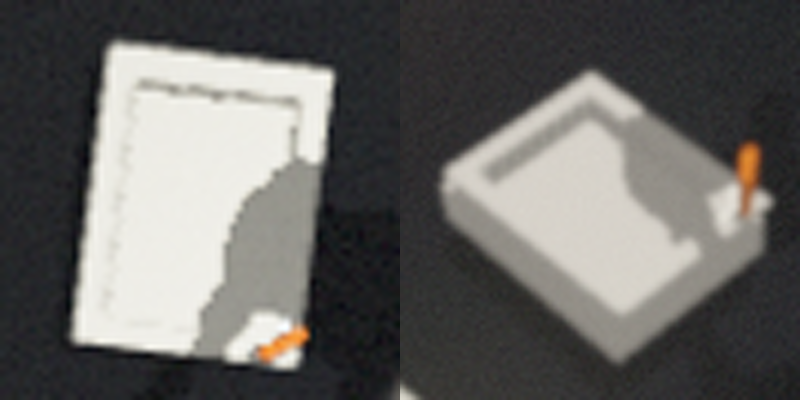

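```bash
python3 - <<'E'
import pickle;from h import *
from scipy.optimize import least_squares
d=pickle.load(open("c0.pkl","rb"));S=pickle.load(open("s_g7.pkl","rb"));T=pickle.load(open("t_g7.pkl","rb"))
def wc(c,near):
    h=cv2.cvtColor(c["color"],cv2.COLOR_RGB2HSV).astype(float);x,y=near
    w=np.where((h[...,0]>3)&(h[...,0]<25),np.clip(h[...,1]-60,0,None)*h[...,2],0)[y-12:y+12,x-12:x+12]
    Y,X=np.mgrid[y-12:y+12,x-12:x+12];return np.array([(w*X).sum(),(w*Y).sum()])/w.sum()
for t,s in((d["top"],d["side"]),(T,S)):
    a,b=wc(t,(252,195)),wc(s,(260,189));print(a.round(2),b.round(2),tri(t,a,s,b).round(4))
# sub-pixel line fits of the tray's outer +y edge, inner dark lines: print top-view rows/cols profile across +x side
for nm,c in(("c0",d["top"]),("g7",T)):
    g=cv2.cvtColor(c["color"],7)
    print(nm,"col235",g[140:162,235].tolist(),"row165 left",g[165,212:230].tolist())
def prof(s,nm):
    g=cv2.cvtColor(s["color"],7); print(nm,[g[170:192,c].tolist() for c in(205,)])
prof(d["side"],"c0");prof(S,"g7")
E
```

```text
[251.25 194.78] [259.43 189.86] [ 0.4586 -0.0246  0.0826]
[251.42 196.21] [260.94 187.34] [ 0.4534 -0.0248  0.0962]
c0 col235 [42, 39, 36, 39, 40, 40, 37, 88, 185, 236, 236, 232, 217, 212, 231, 234, 235, 236, 236, 236, 236, 236] row165 left [39, 38, 40, 39, 33, 38, 37, 28, 69, 182, 235, 235, 233, 232, 233, 236, 236, 236]
g7 col235 [36, 35, 35, 36, 41, 40, 34, 53, 154, 235, 234, 236, 235, 230, 201, 192, 235, 235, 235, 236, 236, 236] row165 left [39, 35, 41, 40, 43, 27, 24, 29, 131, 217, 236, 235, 230, 220, 230, 236, 235, 235]
c0 [[45, 50, 50, 41, 49, 49, 46, 45, 60, 101, 152, 188, 205, 207, 203, 186, 169, 150, 145, 148, 165, 189]]
g7 [[46, 46, 43, 53, 44, 48, 51, 52, 80, 126, 173, 199, 207, 206, 195, 171, 155, 149, 150, 155, 174, 197]]
```

The tray rests with its tab side up 13.6 mm but its far side has only dropped to about +8 mm. I'll shut the fingers and press the far rim gently down so it seats.

```bash
python3 go.py .614 .032 .12
```

```text
t 9.45 pos [ 0.5016 -0.1642  0.1979] F [-0.22 -0.24 -0.18] M [ 0.029 -0.032  0.027] yangle -61.55 toolz [-0.0024  0.0011 -1.    ] grip 1.0022595769885954 0.0
need linear units [ 0.962  -0.5943  0.3892] q [-0.46  0.38  1.57 -0.    1.2   0.61]
```

Request:
{"op": "drive_tool", "data": {
  "jaw": [1, 1, 1, 1, 1],
  "linear": [
    [0.24, -0.149, 0],
    [0.24, -0.149, 0],
    [0.24, -0.149, 0],
    [0.24, -0.149, 0],
    [0, 0, 0.1]
  ],
  "twist": [0, 0, 0, 0, 0]
}}

```text
time_s: 10.07
tool_pos: [0.6158, 0.0357, 0.179]
ee_rot: [3.041, 0.787, 0.004]
force: [-0.0, -0.6, -0.6]
grip_width: 0.002
grip_force: 0.0
```

Request:
{"op": "drive_tool", "data": {
  "jaw": [1, 1, 1, 1, 1],
  "linear": [
    [0, 0, 0.2],
    [0, 0, 0.15],
    [0, 0, 0],
    [0, 0, 0],
    [0, 0, 0]
  ],
  "twist": [0, 0, 0, 0, 0]
}}

```text
time_s: 10.7
tool_pos: [0.6149, 0.0317, 0.111]
ee_rot: [3.044, 0.774, 0.004]
force: [-1.0, -1.0, 0.1]
grip_width: 0.001
grip_force: 0.0
```

```bash
python3 go.py .614 .032 .07
```

```text
t 10.7 pos [0.6149 0.0317 0.111 ] F [-1.02 -1.    0.1 ] M [-0.022  0.054  0.012] yangle -61.45 toolz [ 2.8e-03 -3.0e-04 -1.0e+00] grip 0.0009905638076623756 0.0
need linear units [-0.0039 -0.0037  0.2051] q [-0.07  0.61  1.42 -0.    1.1   1.  ]
```

Request:
{"op": "drive_tool", "data": {
  "jaw": [1, 1, 1, 1],
  "linear": [
    [0, 0, 0.1],
    [0, 0, 0.09],
    [0, 0, 0],
    [0, 0, 0]
  ],
  "twist": [0, 0, 0, 0]
}}

```text
time_s: 11.2
tool_pos: [0.6145, 0.0318, 0.072]
ee_rot: [3.044, 0.774, 0.001]
force: [0.8, 0.6, 0.6]
grip_width: -0.001
grip_force: 0.0
```

Request:
{"op": "drive_tool", "data": {
  "jaw": [1, 1, 1],
  "linear": [
    [0, 0, 0.015],
    [0, 0, 0.015],
    [0, 0, 0]
  ],
  "twist": [0, 0, 0]
}}

```text
time_s: 11.58
tool_pos: [0.6142, 0.0318, 0.0655]
ee_rot: [3.045, 0.774, 0.001]
force: [0.6, 0.0, 0.9]
grip_width: -0.001
grip_force: 0.3
```

```bash
python3 go.py .614 .032 .06; python3 look.py g8; python3 corners.py g8
```

```text
t 11.575 pos [0.6142 0.0318 0.0655] F [0.65 0.   0.86] M [-0.064 -0.099 -0.01 ] yangle -61.49 toolz [ 4.e-04 -2.e-04 -1.e+00] grip -0.0009058585629395721 0.34772582788718864
need linear units [-0.0003 -0.0015  0.0277] q [-0.07  0.67  1.46 -0.    1.01  1.  ]
stack blob [229.1 197.8] [ 193  168   74   63 2654]
tab [261.02 187.25] [259 182   5  15  52]
g8 [-1.06 -1.17 -3.67 -0.8  -0.84 -0.96 -1.51 -0.34  0.31  0.7   1.05  1.35
  1.71  1.96]
```

Request:
{"op": "drive_tool", "data": {
  "jaw": [1, 1, 1, 1],
  "linear": [
    [0, 0, 0.015],
    [0, 0, 0.01],
    [0, 0, 0.01],
    [0, 0, 0]
  ],
  "twist": [0, 0, 0, 0]
}}

```text
time_s: 12.12
tool_pos: [0.6145, 0.0319, 0.059]
ee_rot: [3.044, 0.774, 0.002]
force: [-0.2, -0.7, -0.8]
grip_width: 0.002
grip_force: 0.0
```

```bash
python3 go.py .614 .032 .06; python3 look.py g9; python3 corners.py g9
```

```text
t 12.125 pos [0.6145 0.0319 0.059 ] F [-0.22 -0.74 -0.77] M [0.003 0.04  0.059] yangle -61.49 toolz [ 1.1e-03 -1.0e-04 -1.0e+00] grip 0.0017901388831358513 0.0015341605289620475
need linear units [-0.0017 -0.0016 -0.005 ] q [-0.07  0.68  1.47  0.    1.    1.  ]
stack blob [229.5 198.1] [ 193  168   74   63 2616]
tab [260.4  187.23] [258 182   6  15  53]
g9 [-3.49 -3.63 -5.23 -2.43 -1.99 -1.78 -1.89 -0.48  0.39  0.77  1.17  1.4
  1.95  2.35]
```

Request:
{"op": "drive_tool", "data": {
  "jaw": [1, 1, 1, 1, 1],
  "linear": [
    [0, 0, -0.1],
    [0, 0, -0.25],
    [0, 0, -0.25],
    [0.2, 0.1, -0.1],
    [0.2, 0.1, 0]
  ],
  "twist": [0, 0, 0, 0, 0]
}}

```text
time_s: 12.8
tool_pos: [0.7049, 0.0349, 0.2014]
ee_rot: [3.044, 0.773, 0.006]
force: [0.1, 0.3, -0.4]
grip_width: -0.001
grip_force: 0.0
```

```bash
python3 go.py .4525 -.0244 .14;python3 look.py h0; python3 corners.py h0;python3 - <<'E'
import pickle;from h import *
from workcell import read_camera
d=pickle.load(open("c0.pkl","rb"))
T=read_camera("top");S=pickle.load(open("s_h0.pkl","rb"));pickle.dump(T,open("t_h0.pkl","wb"))
def wc(c,near):
    h=cv2.cvtColor(c["color"],cv2.COLOR_RGB2HSV).astype(float);x,y=near
    w=np.where((h[...,0]>3)&(h[...,0]<25),np.clip(h[...,1]-60,0,None)*h[...,2],0)[y-12:y+12,x-12:x+12]
    Y,X=np.mgrid[y-12:y+12,x-12:x+12];return np.array([(w*X).sum(),(w*Y).sum()])/w.sum()
a,b=wc(T,(252,195)),wc(S,(260,189));print(a.round(2),b.round(2),tri(T,a,S,b).round(4))
cv2.imwrite("pics/h0b.png",np.hstack([cv2.resize(c["color"][y0:y0+h,x0:x0+w,::-1],(400,400),interpolation=cv2.INTER_CUBIC) for c,y0,x0,h,w in((T,140,205,66,66),(S,150,183,90,90))]))
E
```

```text
t 12.8 pos [0.7049 0.0349 0.2014] F [ 0.08  0.3  -0.37] M [-0.    -0.012  0.001] yangle -61.49 toolz [ 3.9e-03 -3.0e-04 -1.0e+00] grip -0.000951856043892842 0.0
need linear units [-1.2515 -0.3424  0.3022] q [-0.06  0.71  0.98 -0.    1.44  1.01]
stack blob [229.2 198. ] [ 192  168   75   63 2639]
tab [260.33 186.9 ] [258 182   6  14  49]
h0 [-2.18 -2.15 -2.12 -2.14 -2.15 -2.03 -2.08 -0.61  0.11  0.71  1.17  1.47
  1.79  2.31]
[251.28 195.55] [260.24 187.2 ] [ 0.4556 -0.0245  0.0956]
```

View pics/h0b.png

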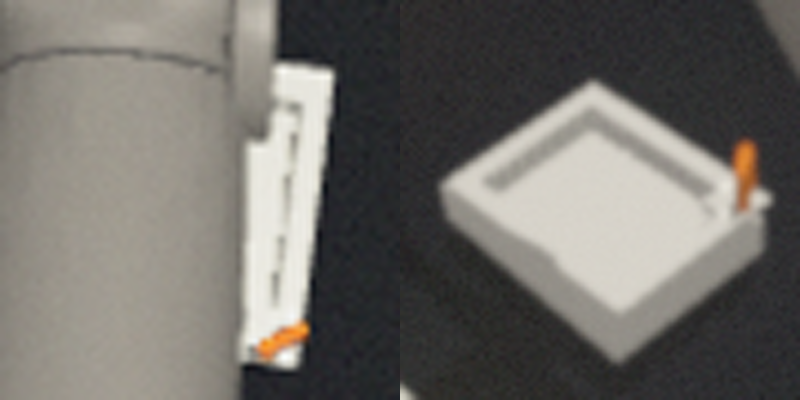

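The far rim is now level with the stack rim, and the tab is at (0.4556, -0.0245, 0.0956), 13 mm up. Next I'll grip the tab across its edges (tool y at -62°).

Request:
{"op": "drive_tool", "data": {
  "jaw": [-1, -1, -1, -1, -1],
  "linear": [
    [-0.206, -0.057, 0],
    [-0.206, -0.057, 0],
    [-0.206, -0.057, 0],
    [-0.206, -0.057, 0],
    [-0.206, -0.057, 0]
  ],
  "twist": [0, 0, 0, 0, 0]
}}

```text
time_s: 13.52
tool_pos: [0.4925, -0.0134, 0.1979]
ee_rot: [-3.044, -0.774, 0.003]
force: [-0.2, -0.6, -0.5]
grip_width: 0.998
grip_force: 0.0
```

Request:
{"op": "drive_tool", "data": {
  "jaw": [-1, -1, -1, -1, -1],
  "linear": [
    [-0.206, -0.057, 0],
    [0, 0, 0.15],
    [0, 0, 0.1],
    [0, 0, 0],
    [0, 0, 0]
  ],
  "twist": [0, 0, 0, 0, 0]
}}

```text
time_s: 14.15
tool_pos: [0.4535, -0.023, 0.149]
ee_rot: [3.045, 0.774, 0.0]
force: [0.6, -0.0, 0.7]
grip_width: 1.001
grip_force: 0.0
```

```bash
python3 go.py .4556 -.0245 .08
```

```text
t 14.15 pos [ 0.4535 -0.023   0.149 ] F [ 0.62 -0.01  0.71] M [ 0.035 -0.041 -0.013] yangle -61.48 toolz [ 1.e-04 -1.e-04 -1.e+00] grip 1.0012923273940204 0.0
need linear units [0.0054 0.0117 0.3448] q [-0.22  0.31  1.83 -0.    1.    0.85]
```

Request:
{"op": "drive_tool", "data": {
  "jaw": [-1, -1, -1, -1, -1],
  "linear": [
    [0.005, 0.012, 0.1],
    [0, 0, 0.15],
    [0, 0, 0.09],
    [0, 0, 0],
    [0, 0, 0]
  ],
  "twist": [0, 0, 0, 0, 0]
}}

```text
time_s: 14.78
tool_pos: [0.4564, -0.0248, 0.0815]
ee_rot: [3.044, 0.774, 0.002]
force: [0.1, 0.2, 0.8]
grip_width: 0.999
grip_force: 0.0
```

Request:
{"op": "drive_tool", "data": {
  "jaw": [0, 0.5, 1, 1, 1],
  "linear": [
    [0, 0, 0],
    [0, 0, 0],
    [0, 0, 0],
    [0, 0, 0],
    [0, 0, 0]
  ],
  "twist": [0, 0, 0, 0, 0]
}}

```text
time_s: 15.4
tool_pos: [0.4559, -0.0245, 0.0808]
ee_rot: [3.045, 0.774, 0.001]
force: [-0.6, 2.2, 4.1]
grip_width: 0.313
grip_force: 58.5
```

```bash
python3 go.py .4556 -.0245 .08; python3 look.py h1; python3 corners.py h1
```

```text
t 15.4 pos [ 0.4559 -0.0245  0.0808] F [-0.65  2.25  4.11] M [0.404 0.016 0.172] yangle -61.48 toolz [ 9.e-04 -1.e-04 -1.e+00] grip 0.3128392664974579 58.4716638433747
need linear units [-0.0013 -0.0009  0.004 ] q [-0.22  0.41  1.91  0.    0.82  0.85]
stack blob [228.4 197.6] [ 192  167   74   64 2649]
tab [206.31 120.39] [198 114  17  14 189]
h1 [-1.5  -1.19 -1.08 -0.77 -0.85 -0.62 -0.36  0.34  0.73  1.11  1.72  2.14
  2.43  2.81]
```

View pics/h1.png

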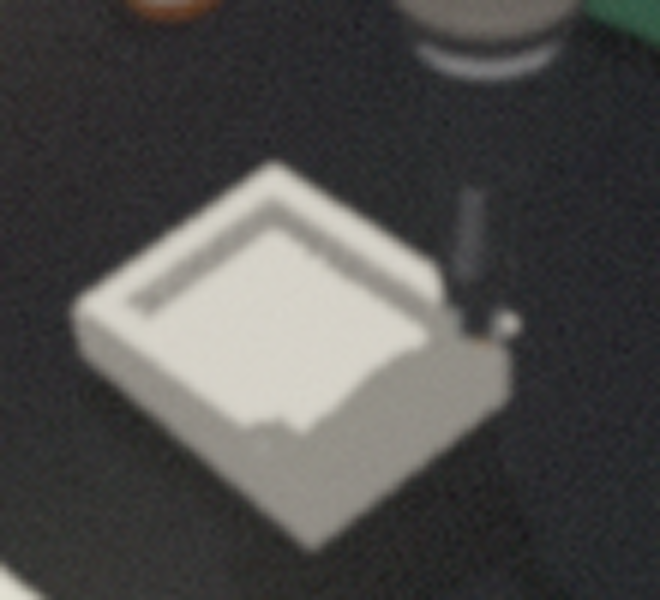

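Request:
{"op": "drive_tool", "data": {
  "jaw": [1, 1, 1, 1, 1],
  "linear": [
    [0, 0, -0.005],
    [0, 0, -0.005],
    [0, 0, -0.005],
    [0, 0, -0.005],
    [0, 0, -0.005]
  ],
  "twist": [0, 0, 0, 0, 0]
}}

```text
time_s: 16.08
tool_pos: [0.4551, -0.0245, 0.0852]
ee_rot: [-3.044, -0.774, 0.002]
force: [0.2, 0.9, -1.8]
grip_width: 0.31
grip_force: 58.8
```

```bash
python3 go.py .4556 -.0245 .08; python3 look.py h2; python3 corners.py h1 h2
```

```text
t 16.075 pos [ 0.4551 -0.0245  0.0852] F [ 0.2   0.93 -1.77] M [0.292 0.171 0.23 ] yangle -61.48 toolz [-1.4e-03  2.0e-04 -1.0e+00] grip 0.3104222635280886 58.8371614809148
need linear units [0.0024 0.0013 0.0262] q [-0.22  0.41  1.9  -0.    0.84  0.85]
stack blob [228.9 197.6] [ 192  167   75   64 2660]
tab [206.44 120.41] [198 114  17  14 188]
h1 [-1.5  -1.19 -1.08 -0.77 -0.85 -0.62 -0.36  0.34  0.73  1.11  1.72  2.14
  2.43  2.81]
h2 [-2.19 -2.01 -1.87 -1.53 -1.28 -1.03 -0.86  0.5   1.31  1.76  2.32  2.77
  3.29  3.74]
```

Request:
{"op": "drive_tool", "data": {
  "jaw": [1, 1, 1, 1, 1],
  "linear": [
    [0, 0, 0],
    [0, 0, -0.006],
    [0, 0, -0.006],
    [0, 0, -0.006],
    [0, 0, 0]
  ],
  "twist": [0, 0, 0, 0, 0]
}}

```text
time_s: 16.75
tool_pos: [0.456, -0.0249, 0.0894]
ee_rot: [3.044, 0.773, 0.001]
force: [0.3, -1.0, -0.4]
grip_width: 0.313
grip_force: 58.8
```

```bash
python3 go.py .4556 -.0245 .08; python3 look.py h3; python3 corners.py h3
```

```text
t 16.75 pos [ 0.456  -0.0249  0.0894] F [ 0.31 -0.96 -0.39] M [-0.127  0.078 -0.028] yangle -61.51 toolz [ 1.e-03 -5.e-04 -1.e+00] grip 0.3127036578921988 58.82981878705323
need linear units [-0.0006 -0.0028  0.0468] q [-0.22  0.4   1.9  -0.    0.84  0.85]
stack blob [228.5 196.8] [ 192  165   73   66 2757]
tab [206.33 120.44] [198 114  17  14 188]
h3 [-0.2  -0.04  0.12  0.45  0.54  0.81  0.96  2.16  2.74  3.33  3.8   4.1
  4.73  5.08]
```

Tab about 104 mm and far corner about 58 mm in the stack's frame, so the peel step should be met. Lifting clear.

Request:
{"op": "drive_tool", "data": {
  "jaw": [1, 1, 1, 1, 1],
  "linear": [
    [0, 0, -0.03],
    [0, 0, -0.08],
    [0, 0, -0.1],
    [0, 0, -0.1],
    [0, 0, -0.05]
  ],
  "twist": [0, 0, 0, 0, 0]
}}

```text
time_s: 17.42
tool_pos: [0.456, -0.0247, 0.1623]
ee_rot: [3.044, 0.774, 0.002]
force: [0.7, 1.3, -1.1]
grip_width: 0.314
grip_force: 58.8
```

Request:
{"op": "drive_tool", "data": {
  "jaw": [1, 1, 1],
  "linear": [
    [0, 0, -0.05],
    [0, 0, 0],
    [0, 0, 0]
  ],
  "twist": [0, 0, 0]
}}

```text
time_s: 17.8
tool_pos: [0.4552, -0.0246, 0.1706]
ee_rot: [-3.044, -0.774, 0.002]
force: [0.5, -0.2, -1.7]
grip_width: 0.311
grip_force: 58.8
```

```bash
python3 go.py .4182 .2354 .17; python3 look.py h4
python3 - <<'E'
import pickle;from h import *
from workcell import read_camera
T=read_camera("top");S=pickle.load(open("s_h4.pkl","rb"));pickle.dump(T,open("t_h4.pkl","wb"))
cv2.imwrite("pics/h4b.png",np.hstack([cv2.resize(c["color"][y0:y0+h,x0:x0+w,::-1],(400,400),interpolation=cv2.INTER_CUBIC) for c,y0,x0,h,w in((T,130,200,80,80),(S,135,175,110,110))]))
E
```

```text
t 17.8 pos [ 0.4552 -0.0246  0.1706] F [ 0.52 -0.19 -1.69] M [-0.108  0.13   0.024] yangle -61.49 toolz [-1.e-03  1.e-04 -1.e+00] grip 0.31115765941104556 58.8362054200843
need linear units [ 0.4578 -1.2307  0.0032] q [-0.22  0.28  1.8  -0.    1.06  0.85]
stack blob [227.8 186.5] [ 189  145   79   86 3995]
tab [335.55 180.17] [332 177   9   6  29]
```

View pics/h4b.png

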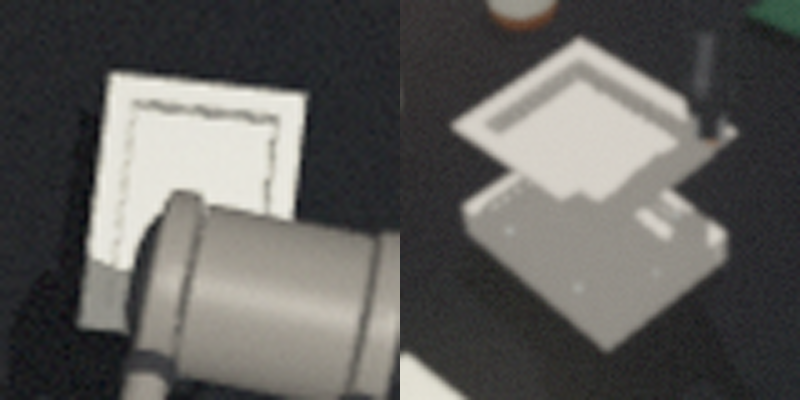

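```bash
python3 - <<'E'
import pickle;from h import *
T=pickle.load(open("t_h4.pkl","rb"));S=pickle.load(open("s_h4.pkl","rb"))
P={n:tri(T,a,S,b) for n,a,b in(("far",(221.6,144.6),(188.75,169.4)),("x-y",(261.4,148.6),(224.5,145.5)),("-x+y",(216,195.6),(230,190)))}
for k,v in P.items(): print(k,v.round(4))
n=np.cross(P["x-y"]-P["far"],P["-x+y"]-P["far"]);n/=-np.linalg.norm(n)*np.sign(-n[2]);print(n,np.arccos(abs(n[2])))
print("centre",(P["x-y"]+P["-x+y"])/2)
E
```

```text
far [0.6247 0.071  0.1407]
x-y [ 0.6084 -0.0599  0.1421]
-x+y [0.4582 0.0905 0.1853]
[ 0.25610634 -0.02206423  0.96639677] 0.2599735938747836
centre [0.53332058 0.01531528 0.16367008]
```

The tray is lifted clear and the stack hasn't moved. The tray's far rim triangulates to z≈0.141 and its tab end should be about 20 mm higher, so it leans roughly 0.11 rad, too close to the 0.15 limit. I'll set it flat on the mat, regrip the tab by its faces and lift it level.

Request:
{"op": "drive_tool", "data": {
  "jaw": [1, 1, 1, 1, 1],
  "linear": [
    [0.05, -0.12, 0],
    [0.07, -0.19, 0],
    [0.08, -0.22, 0],
    [0.08, -0.22, 0],
    [0.08, -0.22, 0]
  ],
  "twist": [0, 0, 0, 0, 0]
}}

```text
time_s: 18.52
tool_pos: [0.4257, 0.1816, 0.1707]
ee_rot: [3.045, 0.773, -0.001]
force: [0.1, -0.4, -1.9]
grip_width: 0.309
grip_force: 58.9
```

Request:
{"op": "drive_tool", "data": {
  "jaw": [1, 1, 1, 1, 1],
  "linear": [
    [0.06, -0.16, 0],
    [0.038, -0.1, 0],
    [0, 0, 0.1],
    [0, 0, 0.1],
    [0, 0, 0]
  ],
  "twist": [0, 0, 0, 0, 0]
}}

```text
time_s: 19.15
tool_pos: [0.4175, 0.2349, 0.1295]
ee_rot: [3.044, 0.774, -0.007]
force: [-0.2, 0.4, -0.9]
grip_width: 0.307
grip_force: 59.0
```

```bash
python3 go.py .4182 .2362 .06; python3 look.py h5
```

```text
t 19.15 pos [0.4175 0.2349 0.1295] F [-0.16  0.36 -0.95] M [-0.08   0.15   0.026] yangle -61.48 toolz [-0.0039 -0.0015 -1.    ] grip 0.3072346092377082 58.96548887249082
need linear units [ 0.0078 -0.0038  0.3476] q [ 0.35  0.38  1.79 -0.    0.98  1.43]
stack blob [231.  198.9] [ 184  166   81   65 2197]
tab [335.55 180.17] [332 177   9   6  29]
```

Request:
{"op": "drive_tool", "data": {
  "jaw": [1, 1, 1, 1, 1],
  "linear": [
    [0, 0, 0.1],
    [0, 0, 0.12],
    [0, 0, 0.1],
    [0, 0, 0.03],
    [0, 0, 0]
  ],
  "twist": [0, 0, 0, 0, 0]
}}

```text
time_s: 19.82
tool_pos: [0.4191, 0.2353, 0.0616]
ee_rot: [3.045, 0.773, 0.001]
force: [0.1, -0.1, -0.9]
grip_width: 0.311
grip_force: 59.0
```

Request:
{"op": "drive_tool", "data": {
  "jaw": [1, 1, 1, 1, 1],
  "linear": [
    [0, 0, 0.025],
    [0, 0, 0.025],
    [0, 0, 0.025],
    [0, 0, 0.02],
    [0, 0, 0]
  ],
  "twist": [0, 0, 0, 0, 0]
}}

```text
time_s: 20.45
tool_pos: [0.4187, 0.2353, 0.042]
ee_rot: [3.045, 0.774, 0.0]
force: [-1.5, 0.2, 2.0]
grip_width: 0.311
grip_force: 59.2
```

```bash
python3 go.py .4182 .2362 .034
```

```text
t 20.45 pos [0.4187 0.2353 0.042 ] F [-1.53  0.24  1.98] M [ 0.097 -0.016  0.049] yangle -61.48 toolz [ 1.e-04 -0.e+00 -1.e+00] grip 0.3105473964066962 59.1887877634872
need linear units [-0.0001 -0.0051  0.04  ] q [ 0.35  0.51  1.88 -0.    0.75  1.43]
```

Request:
{"op": "drive_tool", "data": {
  "jaw": [1, 1, 1, 1],
  "linear": [
    [0, 0, 0.015],
    [0, 0, 0.01],
    [0, 0, 0.01],
    [0, 0, 0]
  ],
  "twist": [0, 0, 0, 0]
}}

```text
time_s: 20.95
tool_pos: [0.4186, 0.2353, 0.035]
ee_rot: [3.045, 0.774, -0.0]
force: [-2.9, -0.3, 4.7]
grip_width: 0.309
grip_force: 59.3
```

```bash
python3 go.py .4182 .2362 .034
```

```text
t 20.95 pos [0.4186 0.2353 0.035 ] F [-2.9  -0.26  4.74] M [-0.007 -0.008  0.052] yangle -61.48 toolz [-2.e-04 -1.e-04 -1.e+00] grip 0.308820860696908 59.29037690162659
need linear units [ 0.0007 -0.005   0.005 ] q [ 0.35  0.52  1.88 -0.    0.74  1.43]
```

Request:
{"op": "drive_tool", "data": {
  "jaw": [0.2, -0.4, -1, -1, -1],
  "linear": [
    [0, 0, 0],
    [0, 0, 0],
    [0, 0, 0],
    [0, 0, -0.15],
    [0, 0, -0.2]
  ],
  "twist": [0, 0, 0, 0, 0]
}}

```text
time_s: 21.58
tool_pos: [0.418, 0.2349, 0.1051]
ee_rot: [3.045, 0.773, -0.004]
force: [0.7, 0.3, 0.5]
grip_width: 1.0
grip_force: 0.0
```

Request:
{"op": "drive_tool", "data": {
  "jaw": [-1, -1, -1, -1, -1],
  "linear": [
    [-0.2, 0, -0.05],
    [-0.2, 0, 0],
    [-0.2, 0, 0],
    [0, 0, 0],
    [0, 0, 0]
  ],
  "twist": [0, 0, 0, -0.1, -0.1]
}}

```text
time_s: 22.2
tool_pos: [0.313, 0.1778, 0.1153]
ee_rot: [2.883, 1.247, 0.001]
force: [0.5, -0.4, 0.4]
grip_width: 1.002
grip_force: 0.0
```

Request:
{"op": "drive_tool", "data": {
  "jaw": [-1, -1, -1, -1, -1],
  "linear": [
    [0, 0, 0],
    [0, 0, 0],
    [0, 0, 0],
    [0, 0, 0],
    [0, 0, 0]
  ],
  "twist": [-0.1, -0.1, -0.1, -0.1, -0.1]
}}

```text
time_s: 22.82
tool_pos: [0.3133, 0.1779, 0.1151]
ee_rot: [2.186, 2.256, 0.0]
force: [0.6, 0.5, 0.2]
grip_width: 1.001
grip_force: 0.0
```

Request:
{"op": "drive_tool", "data": {
  "jaw": [-1, -1, -1, -1, -1],
  "linear": [
    [0, 0, 0],
    [0, 0, 0],
    [0, 0, 0],
    [0, 0, 0],
    [0, 0, 0]
  ],
  "twist": [-0.1, -0.1, -0.1, 0, 0]
}}

```text
time_s: 23.45
tool_pos: [0.3132, 0.178, 0.1151]
ee_rot: [1.61, 2.698, -0.0]
force: [0.6, 0.6, -0.6]
grip_width: 0.999
grip_force: 0.0
```

```bash
cat > tab.py <<'E'
import sys,pickle;from h import *
from workcell import read_camera
T,S=read_camera("top"),read_camera("side");pickle.dump((T,S),open("m.pkl","wb"))
def pr(c,p): v=c["K"]@(c["R"]@np.array(p)+c["t"]);return v[:2]/v[2]
g=[float(v) for v in sys.argv[1:4]];r=[]
for c in(T,S):
    x,y=pr(c,g);m,ce,st=blob(orange(c["color"]),(x,y));print((x,y),ce,st);r.append(ce)
    k=cv2.findContours(m.astype(np.uint8),0,1)[0][0];print(cv2.minAreaRect(k))
print(tri(T,r[0],S,r[1]))
cv2.imwrite("pics/m.png",np.hstack([cv2.resize(c["color"][y0:y0+h,x0:x0+w,::-1],(400,400),interpolation=cv2.INTER_CUBIC) for c,y0,x0,h,w in((T,140,110,100,100),(S,200,100,150,150))]))
E
python3 tab.py .4185 .2353 .049;python3 go.py .4185 .2353 .06
```

```text
(np.float64(176.91138092388306), np.float64(208.19765432112112)) [177.35294118 207.64705882] [174 206   8   5  17]
((177.5, 207.49996948242188), (1.941450834274292, 7.488452911376953), 56.3099365234375)
(np.float64(209.37871408438025), np.float64(269.95514585348457)) [209.61111111 270.97222222] [208 265   4  14  36]
((209.5, 271.5), (3.0, 13.0), 0.0)
[0.41996969 0.23462161 0.04167591]
t 23.55 pos [0.3132 0.178  0.1151] F [ 0.12 -0.57 -0.3 ] M [ 0.014 -0.012 -0.037] yangle 28.4 toolz [ 1.e-04 -0.e+00 -1.e+00] grip 1.0022193954483858 0.0
need linear units [0.0018 0.5993 0.2754] q [ 0.3   0.2   2.11 -0.    0.83 -0.19]
```

View pics/m.png

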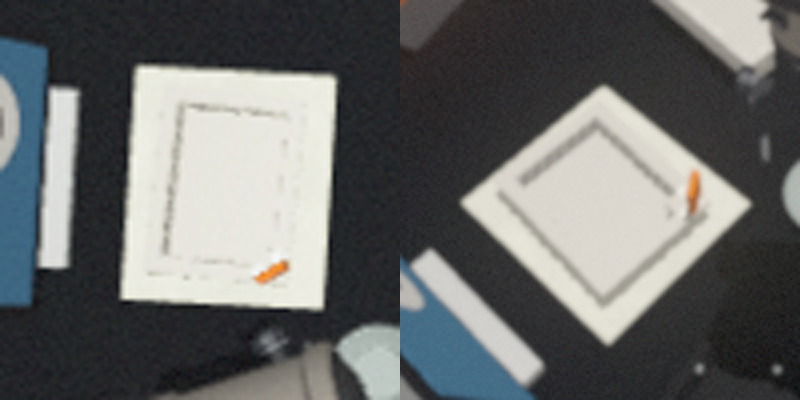

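The tray lies flat and centred on the mat, with its tab at about (0.4195, 0.235). Regripping by the faces.

Request:
{"op": "drive_tool", "data": {
  "jaw": [-1, -1, -1, -1, -1],
  "linear": [
    [0, 0.2, 0],
    [0, 0.2, 0],
    [0, 0.2, 0],
    [0, 0, 0],
    [0, 0, 0]
  ],
  "twist": [0, 0, 0, 0, 0]
}}

```text
time_s: 24.18
tool_pos: [0.4177, 0.2349, 0.1146]
ee_rot: [-1.606, -2.699, 0.002]
force: [-0.3, -0.2, 0.4]
grip_width: 1.001
grip_force: 0.0
```

```bash
python3 go.py .4192 .235 .033
```

```text
t 24.175 pos [0.4177 0.2349 0.1146] F [-0.27 -0.22  0.36] M [-0.025  0.015 -0.021] yangle 28.48 toolz [-1.8e-03 -8.0e-04 -1.0e+00] grip 1.0006513116325855 0.0
need linear units [-0.0031  0.0079  0.4079] q [ 0.35  0.4   1.81 -0.    0.94 -0.14]
```

Request:
{"op": "drive_tool", "data": {
  "jaw": [-1, -1, -1, -1, -1],
  "linear": [
    [0, 0.006, 0.1],
    [0, 0, 0.15],
    [0, 0, 0.1],
    [0, 0, 0.055],
    [0, 0, 0]
  ],
  "twist": [0, 0, 0, 0, 0]
}}

```text
time_s: 24.8
tool_pos: [0.419, 0.2355, 0.0338]
ee_rot: [-1.606, -2.699, 0.002]
force: [-0.2, 0.6, -0.5]
grip_width: 0.997
grip_force: 0.0
```

Request:
{"op": "drive_tool", "data": {
  "jaw": [0, 0.6, 1, 1, 1],
  "linear": [
    [0, 0, 0],
    [0, 0, 0],
    [0, 0, 0],
    [0, 0, 0],
    [0, 0, 0]
  ],
  "twist": [0, 0, 0, 0, 0]
}}

```text
time_s: 25.42
tool_pos: [0.4199, 0.2359, 0.0344]
ee_rot: [1.606, 2.7, 0.001]
force: [-1.5, 0.3, 4.0]
grip_width: 0.078
grip_force: 60.1
```

```bash
python3 go.py .4192 .235 .14
```

```text
t 25.425 pos [0.4199 0.2359 0.0344] F [-1.46  0.33  3.97] M [0.063 0.153 0.006] yangle 28.51 toolz [ 5.e-04  2.e-04 -1.e+00] grip 0.07778197049678133 60.08139610290527
need linear units [-0.0026 -0.0049 -0.5282] q [ 0.35  0.53  1.88 -0.    0.74 -0.14]
```

Request:
{"op": "drive_tool", "data": {
  "jaw": [1, 1, 1, 1, 1],
  "linear": [
    [0, 0, -0.03],
    [0, 0, -0.08],
    [0, 0, -0.12],
    [0, 0, -0.12],
    [0, 0, -0.1]
  ],
  "twist": [0, 0, 0, 0, 0]
}}

```text
time_s: 26.05
tool_pos: [0.4196, 0.2357, 0.125]
ee_rot: [1.606, 2.7, -0.0]
force: [0.1, 0.2, -0.6]
grip_width: 0.077
grip_force: 59.4
```

Request:
{"op": "drive_tool", "data": {
  "jaw": [1, 1, 1, 1, 1],
  "linear": [
    [0, 0, -0.06],
    [0, 0, -0.025],
    [0, 0, 0],
    [0, 0, 0],
    [0, 0, 0]
  ],
  "twist": [0, 0, 0, 0, 0]
}}

```text
time_s: 26.68
tool_pos: [0.4194, 0.2357, 0.1405]
ee_rot: [-1.606, -2.699, 0.002]
force: [-0.7, -0.6, -1.7]
grip_width: 0.078
grip_force: 59.3
```

```bash
python3 go.py .4192 .235 .14; python3 - <<'E'
from workcell import read_camera
import pickle;from h import *
T,S=read_camera("top"),read_camera("side");pickle.dump((T,S),open("f.pkl","wb"))
cv2.imwrite("pics/f.png",np.hstack([cv2.resize(c["color"][y0:y0+h,x0:x0+w,::-1],(400,400),interpolation=cv2.INTER_CUBIC) for c,y0,x0,h,w in((T,130,120,100,100),(S,170,110,150,150))]))
E
```

```text
t 26.675 pos [0.4194 0.2357 0.1405] F [-0.66 -0.59 -1.68] M [-0.023  0.088 -0.041] yangle 28.51 toolz [-1.1e-03 -5.0e-04 -1.0e+00] grip 0.0780318913228608 59.332144260406494
need linear units [-0.0025 -0.0027  0.0024] q [ 0.35  0.36  1.77 -0.    1.01 -0.14]
```

View pics/f.png

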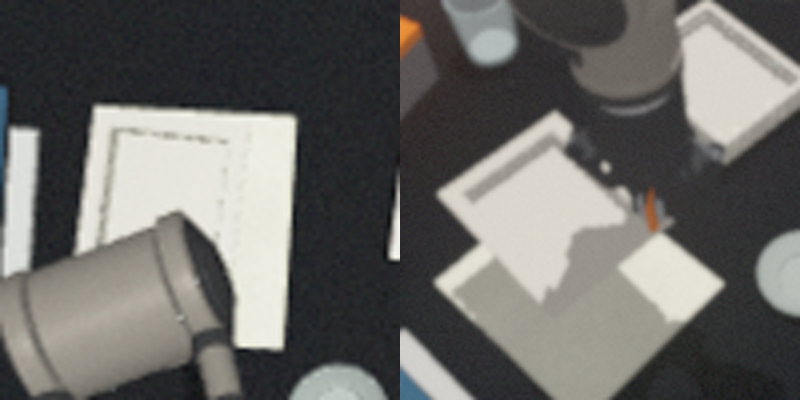

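The tray is held in the air above the mat: in the top crop its far corner is at (95,104), in the side crop at (437,192). I'll check that it's level before handing in.

```bash
python3 go.py .4194 .2357 .1405; python3 - <<'E'
import pickle;from h import *
T,S=pickle.load(open("f.pkl","rb"))
t=lambda x,y:(120+x/4-.5,130+y/4-.5); s=lambda x,y:(110+(x-400)*.375-.5,170+y*.375-.5)
A=tri(T,t(95,104),S,s(437,192));print("far",A.round(4))
B=tri(T,t(252,112),S,s(557,112));print("x-y",B.round(4))
# predicted level tray at TCP-based pose
c,sn=np.cos(-.149),np.sin(-.149);C=np.array([.4194+.0803,.2357+.0425]);print("centre",C)
for z in(.131,):
  for p in((84,64),(84,-64)):
    w=np.array([C[0]+(c*p[0]-sn*p[1])/1e3,C[1]+(sn*p[0]+c*p[1])/1e3,z])
    for q in(T,S): v=q["K"]@(q["R"]@w+q["t"]);print(p,w.round(4),(v[:2]/v[2]).round(1))
print(t(95,104),s(437,192),t(252,112),s(557,112))
E
```

```text
t 26.775 pos [0.4196 0.2357 0.1407] F [-0.45  0.18 -1.08] M [-0.061  0.074  0.038] yangle 28.51 toolz [-7.e-04 -4.e-04 -1.e+00] grip 0.07706777134372725 59.33099985122681
need linear units [ 0.0002 -0.0008  0.0009] q [ 0.35  0.36  1.77 -0.    1.01 -0.14]
far [0.5942 0.3299 0.1287]
x-y [0.584  0.2001 0.1185]
centre [0.4997 0.2782]
(84, 64) [0.5923 0.329  0.131 ] [143.5 156.1]
(84, 64) [0.5923 0.329  0.131 ] [123.7 241.1]
(84, -64) [0.5733 0.2024 0.131 ] [182.  161.1]
(84, -64) [0.5733 0.2024 0.131 ] [168.3 210.9]
(143.25, 155.5) (123.375, 241.5) (182.5, 157.5) (168.375, 211.5)
```

The measured corners match a level tray to within about 1 px, apart from one top-view corner where the tray and mat are white on white. The tray is centred within 2 mm and about 12 cm up. The arm is still, so I'm handing in.

```bash
python3 -c "
from workcell import close_job
print(close_job())"
```

```text
the job is handed in; nothing more can be done
None
```

I handed the job in with the top tray held level about 12 cm over the mat centre, but the verdict wasn't shown: the first lift came off flat, so I set the tray back on the stack leaning tab-up, peeled it from there, and levelled it with a regrip on the mat.

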